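# Change over the padding press

### The job

The two glued note pads standing in the padding press have set. Flip the pawl lever over to the right so that the pawl is clear of the ratchet, turn the knob back (anticlockwise from above) until the press is at least 30 mm wider, and lift the two pads out into the out tray. Stand every pad that waits in the sorter upright in the press, between its two side rails and face on to the cheek like the ones before; then flip the pawl back into the ratchet and turn the knob clockwise, click by click, until the wooden spring board is pushed back roughly half of its 14 mm travel: firmly on the pads but never bottomed. Leave the glue stick, the tape and the marker where they are.

Things in the scene. Friction and masses are not known exactly. Their poses are not given: they have to be found in the camera images.
- press: padding press, grey casting 172 x 298 mm, fixed; origin mid underside, on the desk. Its x points away from the robot (yaw within 0.2 rad), y along the clamping direction to the fixed wooden cheek (left), z up. White bed 18 mm up, between side rails along y: inner faces x = -33, +33 mm, outer -41, +41, 22 mm tall over the bed
- bed_end (a point): where the bed's middle line meets the fixed cheek's face (x 0, y 117.5, z 18 mm in the press's frame). Cheek, spring board and carriage stand 46 mm over the bed, a pad 95, so grip a pad near its top by its narrow ends (56 mm apart). Pads stand with their thickness along the press's y, ends facing the rails
- knob_grip (a point): on the knob's vertical axis, mid height of its wing grip: a black bar 64 mm long, 16 mm wide, 74 to 106 mm above the desk, along the press's x when joint knob is 0, turning with it. The steel ratchet wheel below it is 103 mm across; its 24 upward teeth end 55 mm above the desk
- knob (a joint): knob angle in rad, 0 at the start, growing clockwise from above (closing), range -3.44 (wide open) to 0.77. 18 mm of jaw travel per rad; friction 0.06 N m. With the pawl in it can only grow, and is caught at multiples of 0.2618 rad (15 degrees, 4.7 mm), to within 0.03; left between two of these, the pressed springs run it back to the last one
- jaw (a joint): travel of the carriage in m, 0.018 per rad of the knob: 0 at the start, positive closer to the fixed cheek, negative wider open, down to -0.062
- board (a joint): how far the wooden spring board on the front of the carriage is pressed back against its springs, in m: 0 free, 0.014 bottomed, 0.006 at the start; 3 N at first touch, 10 N at the bottom
- board_face (a point): centre of the spring board's face, which looks at the fixed cheek; the room for the pads is between it and the cheek (50 mm at the start)
- pawl (a joint): angle of the pawl in rad: 0 with its nose down between two ratchet teeth (up to about 0.15 while a tooth passes under it), 1.75 flipped over, clear of the wheel (its nose then stands up 65 mm or more from the knob axis, to 120 mm above the desk). It has no spring: its own weight keeps it down on either side, and it tips over of itself past about 1.0
- lever_ball (a point): black ball, 18 mm across, on the pawl's thumb lever, at x = -105 mm in the press's frame. It swings 42 mm about an axis along the press's x at y = -138.5, z = 62 mm: pawl in, it leans left (ball 32 mm to +y of the axis, 27 above); flipped, it leans right (32 mm to -y, 27 above). A light sideways push with closed fingers swings it over
- out_tray: open dark steel tray, 170 mm (its x) by 160 mm (its y), 40 mm high, walls and floor 4 mm, loose, 600 g; origin at the middle of its underside
- sorter: black pad sorter, 72 mm (its x) by 112 mm (its y), 48 mm high, loose, 600 g, on the paper pile (7 mm high) at the left; three slots in a row along its y, 32 mm wide and 64 mm long (along its x), walls and floor 4 mm; the pads in it stand 51 mm above its rim. Origin at the middle of its underside
- glue_stick: glue stick, upright, 26 mm across, 88 mm tall, not to be disturbed; origin at the centre of its foot
- tape_masking: roll of tape lying flat, 107 mm across, 37 mm high, not to be disturbed; origin at the centre of its underside
- marker: marker pen lying on the desk, 132 mm long, 19 mm thick, not to be disturbed; origin at the middle of its underside
- set1_c (a point): note pad standing on end, glued edge up: 56 mm (its x) by 25 mm (its y, thickness) by 95 mm tall (its z), 100 g; this point is its centre, 47.5 mm above its foot. Set pad, in the press at the start, next to the fixed cheek
- set2_c (a point): note pad standing on end, glued edge up: 56 mm (its x) by 25 mm (its y, thickness) by 95 mm tall (its z), 100 g; this point is its centre, 47.5 mm above its foot. Set pad, in the press at the start, next to the spring board
- wait1_c (a point): note pad standing on end, glued edge up: 56 mm (its x) by 25 mm (its y, thickness) by 95 mm tall (its z), 100 g; this point is its centre, 47.5 mm above its foot. Waiting pad, at the start upright in a slot of the sorter; two or three of them are there
- wait2_c (a point): note pad standing on end, glued edge up: 56 mm (its x) by 25 mm (its y, thickness) by 95 mm tall (its z), 100 g; this point is its centre, 47.5 mm above its foot. Waiting pad, at the start upright in a slot of the sorter; two or three of them are there
- wait3_c (a point): note pad standing on end, glued edge up: 56 mm (its x) by 25 mm (its y, thickness) by 95 mm tall (its z), 100 g; this point is its centre, 47.5 mm above its foot. Waiting pad, at the start upright in a slot of the sorter; two or three of them are there
Things that resemble listed ones, but are neither listed nor needed, are in the scene too. Leave any purple look-alike of the part that bears set2_c alone.

How it is judged:
By the outcome, as a careful person would: the job done as asked, in the order asked, and still so for the second after the job is handed in, with the robot touching nothing.
Of wait1, wait2, wait3 only 2 to 3 are there at a start; the rules pass over those that are not, and their reading is None.
At some moment in a run one of sorter, out_tray may be knocked a few centimetres aside while the robot is not near it.
It also fails if it takes over 210 s, if anything falls off the work surface, if the arm or the gripper's body presses on something with over 40 N, if the wrist force passes 120 N, or if a joint passes its speed limit or range.

### The arm

A 6-joint arm with a two-finger parallel gripper is mounted at the origin on a cart in front of the work surface, level with it; the furniture and walls round the work are solid. World frame = base frame: x ahead of the robot, y to its left, z up, the work surface at z = 0. Lengths are in m, angles in degrees, forces in N, time in s.
With the tool pointing down it reaches from about 0.375 to 0.9 m from the base axis. Payload 3.1 kg.
Tool frame: the origin (TCP) lies at the very end of the fingers, on their centre line; the grasp point (between the pads) lies grip_point_offset behind it (grip_point_offset is the distance from the TCP to the grasp point, in m); z points along the fingers, y is the line along which they close (so a half turn about z gives the same grasp; the last joint's range is limited). The gripper opens to 87 mm and grips with 3 to 60 N. Pads are 19 mm wide; open, the fingers measure 117 mm over their backs; the gripper's body (75 mm by 190 mm) begins 51 mm behind the grasp point.
Start: joints at [65.804, 30.224, 82.088, -0, 67.689, -10.227], TCP at [0.151, 0.607, 0.223] pointing down, gripper open.
Joint ranges: [-176.69, 176.69], [-43.24, 126.21], [12.49, 139.97], [-82, 262], [0, 151.66], [-163.58, 163.58]. Speed limits (degrees/s): [159.86, 159.86, 180, 180, 180, 180].

### API

Orientations are given as a 3x3 rotation matrix whose columns are the frame's x, y, z axes.
In Python, from rig import * gives the robot as it stands.
- The arm moves only by the tool move_arm, never from a script. Its argument "increments" is a list of rows, each a list of 3 entries, a list of its own where there are three numbers: the shift along the tool's x, y, z in units of 30 mm (1.0 is 30 mm), then the turn, a rotation vector about the tool's x, y, z in units of 120 degrees (1.0 is 120 degrees), then the closure, from 0 (fully open) to 1 (shut). A call has 1 to 20 rows; each row shifts and turns the commanded pose from where the row before left it, along the tool's axes as they then stand; what a row does not reach is not made up. A row lasts 1/12 s, in which the tool goes at most 41.7 mm and 7.16 degrees, less where a joint would pass 70% of its speed; a pose out of reach is approached as far as the arm can. A call with a number of a shift or a turn outside -1 to 1 is refused whole. A call with a gripper value outside its range is refused whole. The fingers move at their own pace and stop on an object; the grip force is fixed at half the most. Time passes only in rows, so rows that do not move let the fingers close. It gives the time, the measured TCP pose, the force, the opening and the grip force at its end, in the units of the state.
- read_state(): the state, without advancing time (a new reading comes with each control period).
- capture(name): name is "scene" or "top"; returns a dict with "img" (480x640x3 uint8, red, green, blue), "mtx" (3x3 intrinsics, pixels), "distortion" ([k1, k2, p1, p2, k3] as OpenCV has them; the pictures are not rectified), "eye" and "rotation" of the camera in the world. Camera axes: x right, y down, z forward; pixel columns grow to the right and rows downward; lengths in m; the calibration is good to about 2 mm. A picture is of the moment at which its call begins. There is no depth.
- hand_in(): hands the job in; it is judged then, once.
Trained networks look in a picture, given as the dict that the camera call returned (one of the last four; its "shot" number tells which), for a name from the list of things; names that differ only in an ending like _2 or _b are one class to them, and where a whole thing is asked for, a point or a joint stands for the part that bears it (a point fixed in the world has none). Each returns a list of dicts, best first, with "confidence" (0 to 1); they miss things now and then, are a little off and sometimes report something else, mostly with a low value. They report only what shows in the picture. A call takes as long as a camera call. They do not tell look-alikes from the thing itself.
- search_frame(picture, label): "extent" ([left, top, right, bottom] as shares, 0 to 1, of the picture: columns of its width, rows of its height, round what is visible of it).
- pinpoint(picture, label): "xy" ([column, row] as shares, 0 to 1, of the picture: columns of its width, rows of its height: a listed point, or the origin of a listed thing).
The state is a dict: "time_s": time; "joint_positions": joint angles; "qvel": joint speeds; "tau": joint torques, N m; "position": TCP position; "tcp_rot": TCP orientation; "force": force on the tool from outside, world axes, zero at the start; "moment": the same for the moment, N m; "opening": opening from 0.0 (shut) to 1.0 (fully open); "grasp_force": force on a finger pad.
Only numpy, scipy, OpenCV 4.12 (cv2) and the standard library are available. Lean on these libraries where they do the work, as an engineer would, in place of code of your own. Each camera call takes 0.05 s, during which the arm holds its last target. There are 200 camera calls.

## Working session

There is one attempt and no reset: what is moved stays moved. The work goes in short steps, Python scripts to look and compute and a tool call to move; the robot and the scene stay as the last step left them, time stands still between calls to the robot, and variables do not carry over. Pictures are saved under pics/ and viewed, at most 14 in all, crops included, and the job is handed in when it is done.

Besides the shell and the picture viewer there is one more tool, called after "Request:" as a command line: name --argument value ..., lists and objects as JSON in quotes. move_arm: Moves the arm, as the interface text tells. Its arguments: {"type":"object","properties":{"increments":{"type":"array"}},"required":["increments"]}

```bash
mkdir -p pics; cat > h.py <<'E'
from rig import *
import numpy as np, cv2
def ray(c,xy):
    h,w=c["img"].shape[:2]
    p=np.array([[[xy[0]*w,xy[1]*h]]],float)
    u=cv2.undistortPoints(p,np.array(c["mtx"],float),np.array(c["distortion"],float))[0,0]
    return np.array(c["eye"]),np.array(c["rotation"])@np.array([u[0],u[1],1.])
def atz(c,xy,z):
    e,d=ray(c,xy); return e+d*(z-e[2])/d[2]
def tri(rs):
    A=np.zeros((3,3));b=np.zeros(3)
    for e,d in rs:
        d=d/np.linalg.norm(d);P=np.eye(3)-np.outer(d,d);A+=P;b+=P@e
    x=np.linalg.solve(A,b); 
    return x,max(np.linalg.norm((np.eye(3)-np.outer(d,d)/(d@d))@(x-e)) for e,d in rs)
def proj(c,X):
    R=np.array(c["rotation"]).T;t=-R@np.array(c["eye"])
    return cv2.projectPoints(np.atleast_2d(np.array(X,float)),cv2.Rodrigues(R)[0],t,np.array(c["mtx"],float),np.array(c["distortion"],float))[0][:,0]
def save(c,n,crop=None,s=1):
    im=c["img"][:,:,::-1]
    if crop: im=im[crop[1]:crop[3],crop[0]:crop[2]]
    cv2.imwrite("pics/"+n+".png",cv2.resize(im,None,fx=s,fy=s,interpolation=cv2.INTER_CUBIC))
E
cat > m.py <<'E'
from h import *
np.set_printoptions(precision=3,suppress=True)
s=capture("scene");t=capture("top")
save(s,"s0");save(t,"t0")
print(s["eye"],t["eye"])
for n in ["press","bed_end","knob_grip","board_face","lever_ball","out_tray","sorter","glue_stick","tape_masking","marker","set1_c","set2_c","wait1_c"]:
    for c,k in((s,"S"),(t,"T")):
        print(n,k,[(np.round(np.array(d["xy"])*[640,480],0).tolist(),round(d["confidence"],2)) for d in pinpoint(c,n)[:5]])
    a,b=pinpoint(s,n),pinpoint(t,n)
    if a and b:print("   tri",*tri([ray(s,a[0]["xy"]),ray(t,b[0]["xy"])]), "z0 T",atz(t,b[0]["xy"],0))
st=read_state();print(st["position"],st["tcp_rot"],st["opening"],[k for k in st])
E
python3 m.py; python3 -c "
from rig import *
import rig;print([x for x in dir(rig) if x[0]!='_'])"
```

```text
[-0.508 -0.54   0.736] [0.354 0.036 1.73 ]
press S [([323.0, 299.0], 0.78), ([406.0, 275.0], 0.68)]
press T [([327.0, 249.0], 0.67)]
   tri [ 0.516  0.002 -0.004] 0.006091406247727284 z0 T [ 0.519 -0.003  0.   ]
bed_end S [([280.0, 276.0], 0.97)]
bed_end T [([285.0, 249.0], 0.66)]
   tri [0.513 0.118 0.02 ] 0.002593514691201852 z0 T [0.516 0.116 0.   ]
knob_grip S [([365.0, 268.0], 0.74)]
knob_grip T [([358.0, 245.0], 0.78)]
   tri [ 0.521 -0.085  0.099] 0.00020740976465995176 z0 T [ 0.531 -0.092  0.   ]
board_face S [([300.0, 276.0], 0.48)]
board_face T [([304.0, 248.0], 0.64), ([289.0, 249.0], 0.51)]
   tri [0.513 0.064 0.037] 0.004872968636343678 z0 T [0.52 0.06 0.  ]
lever_ball S [([356.0, 294.0], 0.66)]
lever_ball T [([368.0, 282.0], 0.7), ([288.0, 250.0], 0.65)]
   tri [ 0.423 -0.113  0.095] 0.00015396659034584757 z0 T [ 0.427 -0.122  0.   ]
out_tray S [([466.0, 359.0], 0.81)]
out_tray T [([447.0, 271.0], 0.73)]
   tri [ 0.462 -0.344 -0.002] 0.002080390124675163 z0 T [ 0.463 -0.345 -0.   ]
sorter S [([231.0, 256.0], 0.62)]
sorter T [([222.0, 234.0], 0.72)]
   tri [ 0.558  0.295
[... 730 characters left out ...]
5747076212915 z0 T [0.516 0.105 0.   ]
set2_c S [([296.0, 264.0], 0.89), ([194.0, 227.0], 0.76)]
set2_c T [([166.0, 227.0], 0.91), ([297.0, 249.0], 0.72)]
   tri [ 0.639  0.327 -0.037] 0.14826917070410534 z0 T [0.573 0.455 0.   ]
wait1_c S [([239.0, 242.0], 0.89)]
wait1_c T [([231.0, 235.0], 0.66)]
   tri [0.548 0.262 0.054] 0.0007441348407017654 z0 T [0.554 0.27  0.   ]
[0.151 0.607 0.223] [[-0.97   0.241  0.   ]
 [ 0.241  0.97   0.   ]
 [-0.     0.    -1.   ]] 1.004486261369179 ['time_s', 'joint_positions', 'qvel', 'tau', 'position', 'tcp_rot', 'force', 'moment', 'grasp_force', 'opening']
['PlanningError', 'capture', 'grip_point_offset', 'hand_in', 'pinpoint', 'read_state', 'search_frame']
```

```bash
python3 - <<'E'
import cv2
s=cv2.imread("pics/s0.png");t=cv2.imread("pics/t0.png")
cv2.imwrite("pics/s1.png",cv2.resize(s[190:400,150:540],None,fx=2,fy=2,interpolation=3))
cv2.imwrite("pics/t1.png",cv2.resize(t[150:350,140:520],None,fx=2.1,fy=2.1,interpolation=3))
import rig;print(rig.grip_point_offset)
E
```

```text
0.0187
```

View pics/s1.png

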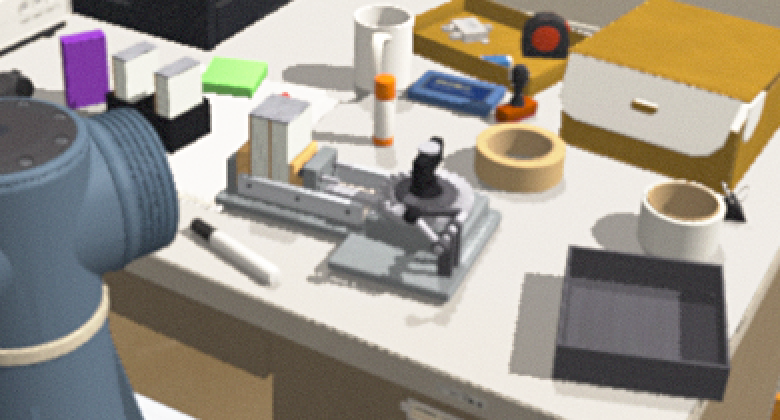

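View pics/t1.png

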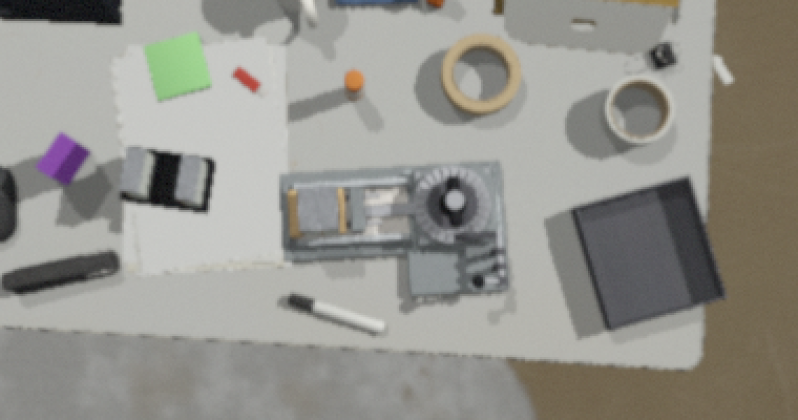

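The scene crop shows the press with the two set pads at about (275,135). The pawl ball is near (412,212), the sorter holds two waiting pads at (135,70) and (180,85), and the purple look-alike is at (85,68). The top crop shows the sorter's middle slot empty at (168,178), the tray at (648,255) and the wing bar along the press's x at (455,200). Next I'll refine the poses by edge fitting.

```bash
cat > fit.py <<'E'
from h import *
from scipy.optimize import differential_evolution as DE
np.set_printoptions(precision=4,suppress=True)
def seg(a,b,n=40): return np.linspace(a,b,n)
def rect(cx,cy,w,l,z):
    c=[(cx-w/2,cy-l/2,z),(cx+w/2,cy-l/2,z),(cx+w/2,cy+l/2,z),(cx-w/2,cy+l/2,z)]
    return np.vstack([seg(np.array(c[i]),np.array(c[(i+1)%4])) for i in range(4)])
def grad(c):
    g=cv2.GaussianBlur(cv2.cvtColor(c["img"],cv2.COLOR_RGB2GRAY).astype(np.float32),(0,0),1.0)
    m=np.hypot(cv2.Sobel(g,5,1,0),cv2.Sobel(g,5,0,1)); return np.minimum(m,120)
def place(P,x,y,a):
    R=np.array([[np.cos(a),-np.sin(a)],[np.sin(a),np.cos(a)]])
    return np.c_[P[:,:2]@R.T+[x,y],P[:,2]]
def fit(cams,P,g,dx=.02,da=.15):
    G=[grad(c) for c in cams]
    def f(v):
        Q=place(P,*v);s=0
        for c,m in zip(cams,G):
            uv=proj(c,Q).astype(np.float32)
            s-=cv2.remap(m,uv[None,:,0].copy(),uv[None,:,1].copy(),1).mean()
        return s
    r=DE(f,[(g[0]-dx,g[0]+dx),(g[1]-dx,g[1]+dx),(g[2]-da,g[2]+da)],seed=1,popsize=20,maxiter=60)
    return r.x,r.fun
E
python3 - <<'E'
from fit import *
s=capture("scene");t=capture("top")
P=np.vstack([rect(x,30,8,175,40) for x in(-37,37)]+[rect(0,117.5-25,56,50,113)])/1000
B=rect(0,0,0,0,0)
th=np.linspace(0,6.28,80);W=np.c_[51.5*np.cos(th),-85+51.5*np.sin(th),55+0*th]/1000
for cs,n in(([s,t],"both"),([t],"top"),([s],"sc")):
    print("press",n,*fit(cs,P,(.52,0,.05)))
    print("pads",n,*fit(cs,rect(0,0,56,50,113)/1000,(.514,.093,.05)))
    print("sorter",n,*fit(cs,rect(0,0,72,112,55)/1000,(.558,.295,.1)))
    print("tray",n,*fit(cs,rect(0,0,170,160,40)/1000,(.462,-.344,.2),.02,.3))
    print("wpads",n,*fit(cs,np.vstack([rect(0,36,56,25,106),rect(0,-36,56,25,106)])/1000,(.555,.295,0.05)))
E
```

```text
press both [ 0.5078  0.003  -0.0007] -146.85394287109375
pads both [ 0.5084  0.0926 -0.02  ] -160.80047607421875
sorter both [0.5419 0.2973 0.0797] -184.7934112548828
tray both [ 0.4652 -0.3444  0.2781] -215.46286010742188
wpads both [ 0.5492  0.2933 -0.0995] -192.47128
press top [ 0.5092 -0.0078  0.0197] -73.29078674316406
pads top [0.5075 0.0847 0.0307] -64.03948974609375
sorter top [ 0.5462  0.2937 -0.0479] -99.68037414550781
tray top [ 0.4635 -0.3383  0.2944] -114.17027282714844
wpads top [ 0.5484  0.2885 -0.0998] -93.36862182617188
press sc [0.5168 0.0038 0.0868] -88.97071838378906
pads sc [0.51   0.0923 0.0517] -113.36563873291016
sorter sc [0.5435 0.2988 0.2496] -94.31295013427734
tray sc [ 0.465  -0.3447  0.2762] -116.06919860839844
wpads sc [ 0.5496  0.2936 -0.097 ] -102.172119140625
```

Request:
move_arm --increments '[[[0,0,0],[0,0,0.0553],1],[[0,0,0],[0,0,0.0553],1],[[0,0,0],[0,0,0.0553],1],[[0,0,0],[0,0,0.0553],1],[[0,0,0],[0,0,0.0553],1],[[0,0,0],[0,0,0.0553],1],[[0,0,0],[0,0,0.0553],1],[[0,0,0],[0,0,0.0553],1],[[0,0,0],[0,0,0.0553],1],[[0,0,0],[0,0,0.0553],1],[[0,0,0],[0,0,0.0553],1],[[-0.5,1,0],[0,0,0],1],[[-0.5,1,0],[0,0,0],1],[[-0.5,1,0],[0,0,0],1],[[-0.5,1,0],[0,0,0],1],[[-0.5,1,0],[0,0,0],1],[[-0.5,1,0],[0,0,0],1],[[-0.5,1,0],[0,0,0],1],[[-0.5,1,0],[0,0,0],1],[[-0.5,1,0],[0,0,0],1]]'

```text
time_s: 4.47
position: [0.429, 0.4851, 0.2226]
tcp_rot: [[-0.053, 0.999, -0.0], [0.999, 0.053, 0.0], [0.0, -0.0, -1.0]]
force: [-0.8, 1.0, 0.3]
opening: 0.003
grasp_force: 0.0
```

```bash
python3 - <<'E'
from fit import *
s=capture("scene");t=capture("top")
c=t; im=cv2.resize(t["img"][200:300,260:400,::-1],None,fx=5.6,fy=5.6,interpolation=3)
def draw(P,col):
    uv=((proj(t,P)-[260,200]+.5)*5.6).astype(int)
    for u in uv: cv2.circle(im,tuple(int(k) for k in u),1,col,-1)
for a,col in((.05,(0,0,255)),):
    o=(.5195,0,a)
    draw(place(np.vstack([rect(x,30,8,175,40) for x in(-37,37)])/1000,*o),col)
    draw(place(rect(0,92.5,56,50,113)/1000,*o),(0,255,0))
    th=np.linspace(0,6.28,80);draw(place(np.c_[51.5*np.cos(th),-85+51.5*np.sin(th),55+0*th]/1000,*o),(255,0,0))
    draw(place(rect(0,0,172,298,0)/1000,*o),(255,0,255))
cv2.imwrite("pics/o1.png",im)
for n in ["bed_end","knob_grip","lever_ball","set1_c","set2_c","wait1_c"]:
    a,b=pinpoint(s,n),pinpoint(t,n)
    print(n,[tri([ray(s,p["xy"]),ray(t,q["xy"])]) for p in a[:2] for q in b[:3]])
print(read_state()["position"],read_state()["tcp_rot"])
E
```

```text
bed_end [(array([0.515 , 0.1271, 0.0158]), np.float64(0.004678213740746941))]
knob_grip [(array([ 0.5165, -0.0836,  0.0873]), np.float64(4.490773292457943e-05)), (array([ 0.4738, -0.0256,  0.1295]), np.float64(0.0666919227145597))]
lever_ball [(array([ 0.4181, -0.1127,  0.0984]), np.float64(0.0014592829299019312)), (array([ 0.6239,  0.1724, -0.0643]), np.float64(0.17614450323278757)), (array([ 0.3307, -0.0068,  0.2624]), np.float64(0.11999762608591329)), (array([0.5481, 0.3212, 0.0623]), np.float64(0.0035957132771521536))]
set1_c [(array([0.5036, 0.0973, 0.073 ]), np.float64(0.0016552317602396586))]
set2_c [(array([0.4264, 0.1563, 0.1887]), np.float64(0.10568024903110484)), (array([0.5105, 0.0816, 0.0728]), np.float64(0.0011397106737074177))]
wait1_c [(array([0.5474, 0.2545, 0.0558]), np.float64(0.0009202766762267581)), (array([ 0.5856,  0.2052, -0.    ]), np.float64(0.06379893309872084))]
[0.4271 0.4864 0.2226] [[-0.0539  0.9985  0.0001]
 [ 0.9985  0.0539  0.    ]
 [ 0.      0.0001 -1.    ]]
```

View pics/o1.png

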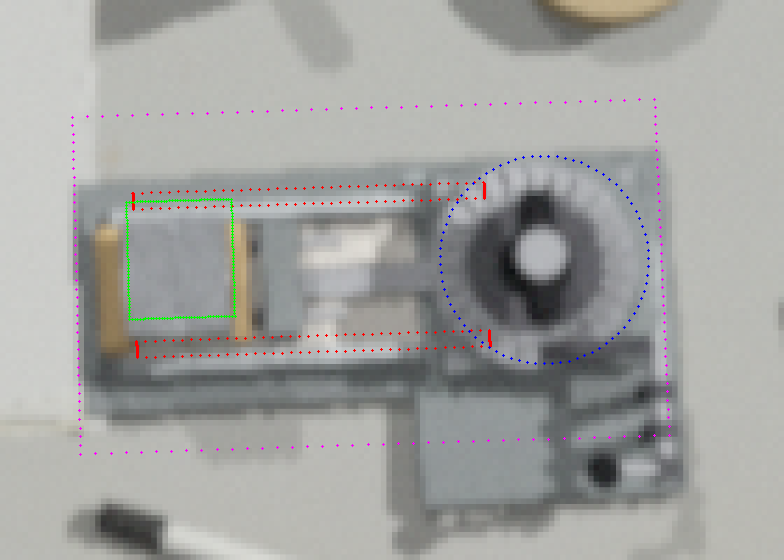

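The overlay shows the press about 1° more turned than my guess, with the wheel centre at (540,262) and the ball at (604,470). I'll adopt a press origin of (0.516, 0) and yaw 0.065, which puts the ball at (0.418, -0.113).

Request:
move_arm --increments '[[[-1,-0.075,0],[0,0,0],1],[[-1,-0.075,0],[0,0,0],1],[[-1,-0.075,0],[0,0,0],1],[[-1,-0.075,0],[0,0,0],1],[[-1,-0.075,0],[0,0,0],1],[[-1,-0.075,0],[0,0,0],1],[[-1,-0.075,0],[0,0,0],1],[[-1,-0.075,0],[0,0,0],1],[[-1,-0.075,0],[0,0,0],1],[[-1,-0.075,0],[0,0,0],1],[[-1,-0.075,0],[0,0,0],1],[[-1,-0.075,0],[0,0,0],1],[[-1,-0.075,0],[0,0,0],1],[[-1,-0.075,0],[0,0,0],1],[[-1,-0.075,0],[0,0,0],1],[[-1,-0.075,0],[0,0,0],1],[[-1,-0.075,0],[0,0,0],1],[[-1,-0.075,0],[0,0,0],1],[[-1,-0.075,0],[0,0,0],1]]'

```text
time_s: 6.75
position: [0.415, -0.0869, 0.2229]
tcp_rot: [[-0.053, 0.999, 0.001], [0.999, 0.053, -0.0], [-0.0, 0.001, -1.0]]
force: [0.3, 0.5, 0.2]
opening: 0.005
grasp_force: 0.0
```

Request:
move_arm --increments '[[[0.3,0,0.6],[0,0,0],1],[[0,0,1],[0,0,0],1],[[0,0,1],[0,0,0],1],[[0,0,1],[0,0,0],1],[[0,0,0.8],[0,0,0],1],[[0,0,0.27],[0,0,0],1],[[-0.2,0,0],[0,0,0],1],[[-0.2,0,0],[0,0,0],1],[[-0.2,0,0],[0,0,0],1],[[-0.2,0,0],[0,0,0],1],[[-0.2,0,0],[0,0,0],1],[[-0.2,0,0],[0,0,0],1],[[-0.2,0,0],[0,0,0],1],[[-0.2,0,0],[0,0,0],1],[[-0.2,0,0],[0,0,0],1],[[0,0,0],[0,0,0],1]]'

```text
time_s: 8.08
position: [0.4182, -0.1321, 0.0826]
tcp_rot: [[-0.052, 0.999, 0.001], [0.999, 0.052, -0.001], [-0.001, 0.001, -1.0]]
force: [-0.6, -0.6, 0.8]
opening: 0.004
grasp_force: 0.0
```

```bash
cat > look.py <<'E'
from h import *
import sys
np.set_printoptions(precision=4,suppress=True)
s=capture("scene");t=capture("top")
for n in sys.argv[1:]:
    a,b=pinpoint(s,n),pinpoint(t,n)
    print(n,[tri([ray(s,p["xy"]),ray(t,q["xy"])])+(round(p["confidence"]*q["confidence"],2),) for p in a[:2] for q in b[:2]])
save(s,"s_last",(250,220,400,330),5);save(t,"t_last",(260,200,400,300),5.6)
st=read_state();print(st["time_s"],st["position"],st["tcp_rot"][0],st["force"],st["opening"])
E
python3 look.py lever_ball pawl knob_grip
```

```text
lever_ball []Traceback (most recent call last):
  File "look.py", line 6, in <module>
    a,b=pinpoint(s,n),pinpoint(t,n)
        ~~~~~~~~^^^^^
ValueError: it knows: bed_end, board_face, glue_stick, knob_grip, lever_ball, marker, out_tray, press, set1, set2, sorter, tape_masking, wait1, wait2, wait3
```

Request:
move_arm --increments '[[[-0.2,0,0],[0,0,0],1],[[-0.2,0,0],[0,0,0],1],[[0,0,0],[0,0,0],1],[[0.3,0,-1],[0,0,0],0.5],[[0.5,0,-1],[0,0,0],0.5],[[1,-0.5,-1],[0,0,0],0.5],[[1,-0.5,-1],[0,0,0],0.5],[[1,-0.5,-1],[0,0,0],0.5]]'

```text
time_s: 8.95
position: [0.3698, -0.0365, 0.2268]
tcp_rot: [[-0.052, 0.999, -0.001], [0.999, 0.052, 0.0], [0.001, -0.001, -1.0]]
force: [0.4, -0.1, -0.3]
opening: 0.295
grasp_force: 0.0
```

```bash
python3 look.py lever_ball knob_grip
```

```text
lever_ball []
knob_grip []
9.25 [ 0.3713 -0.038   0.2253] [-0.0526  0.9986 -0.    ] [-0.4339 -0.8348 -0.6731] 0.48485637232980006
```

View pics/s_last.png

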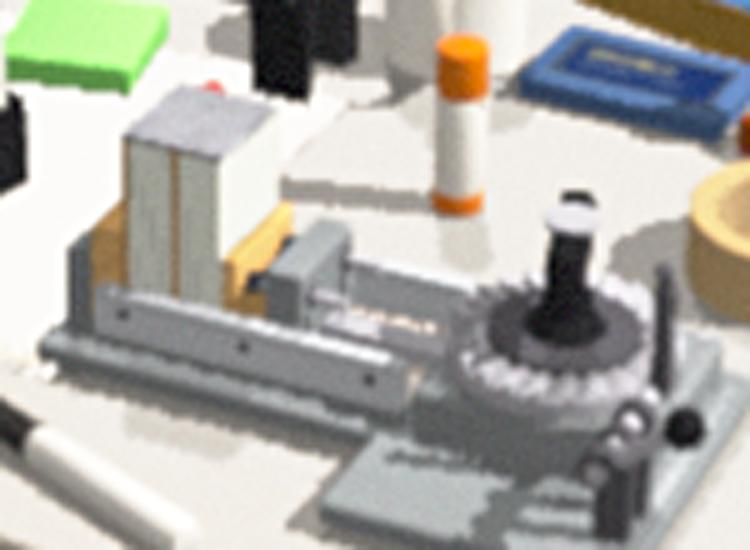

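The scene crop shows the pawl flipped, with the ball on the right at (685,427) and the nose standing at (662,330). The wing bar is end-on to the camera, so the knob has run back by about 0.33 rad. I'll check it from the top.

View pics/t_last.png

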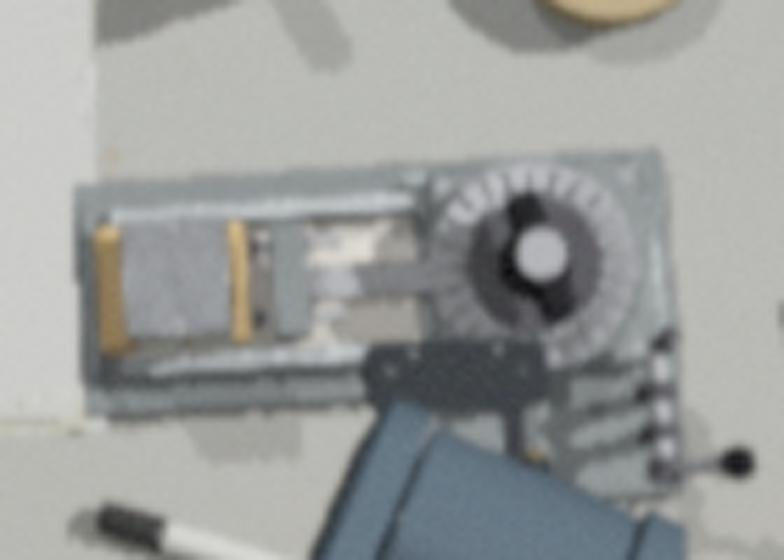

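The top crop shows the bar running from (518,205) to (550,310), about 17–20° anticlockwise. The ball is flipped right, at (737,462).

Request:
move_arm --increments '[[[-0.365,0.976,0],[0,0,0],0.5],[[-0.365,0.976,0],[0,0,0],0.5],[[-0.365,0.976,0],[0,0,0],0.5],[[-0.365,0.976,0],[0,0,0],0.5],[[-0.365,0.976,0],[0,0,0],0.5],[[0,0,0],[0,0,0.0553],0.5],[[0,0,0],[0,0,0.0553],0.5],[[0,0,0],[0,0,0.0553],0.5],[[0,0,0],[0,0,0.0553],0.5],[[0,0,0],[0,0,0.0553],0.5],[[0,0,0],[0,0,0.0553],0.5],[[0,0,0],[0,0,0.0553],0.5],[[0,0,0],[0,0,0.0553],0.5],[[0,0,0],[0,0,0.0553],0.5],[[0,0,0],[0,0,0.0553],0.5],[[0,0,0],[0,0,0.0553],0.5],[[0,0,0],[0,0,0],0.5]]'

```text
time_s: 10.67
position: [0.5199, -0.0855, 0.2237]
tcp_rot: [[0.941, 0.339, -0.003], [0.339, -0.941, 0.001], [-0.003, -0.002, -1.0]]
force: [0.0, -0.3, -0.2]
opening: 0.502
grasp_force: 0.0
```

Request:
move_arm --increments '[[[0,0,1],[0,0,0],0.5],[[0,0,1],[0,0,0],0.5],[[0,0,1],[0,0,0],0.5],[[0,0,1],[0,0,0],0.5],[[0,0,0.6],[0,0,0],0.5],[[0,0,0.3],[0,0,0],0.5],[[0,0,0],[0,0,0],0.6],[[0,0,0],[0,0,0],0.7],[[0,0,0],[0,0,0],0.75],[[0,0,0],[0,0,0],0.8],[[0,0,0],[0,0,0],0.9],[[0,0,0],[0,0,0],1],[[0,0,0],[0,0,0],1],[[0,0,0],[0,0,0],1],[[0,0,0],[0,0,0],1]]'

```text
time_s: 11.92
position: [0.5189, -0.0806, 0.0798]
tcp_rot: [[0.94, 0.341, -0.001], [0.341, -0.94, 0.005], [0.001, -0.005, -1.0]]
force: [1.8, 11.2, 3.3]
opening: 0.185
grasp_force: 29.7
```

Request:
move_arm --increments '[[[0,-0.16,0],[0,0,0],1],[[0,0,0],[0,0,-0.03],1],[[0,0,0],[0,0,-0.05],1],[[0,0,0],[0,0,-0.05],1],[[0,0,0],[0,0,-0.05],1],[[0,0,0],[0,0,-0.05],1],[[0,0,0],[0,0,-0.05],1],[[0,0,0],[0,0,-0.05],1]]'

```text
time_s: 12.58
position: [0.5202, -0.0819, 0.0798]
tcp_rot: [[0.501, 0.866, 0.005], [0.866, -0.501, -0.004], [-0.001, 0.006, -1.0]]
force: [1.4, -4.7, -3.0]
opening: 0.184
grasp_force: 30.0
```

Request:
move_arm --increments '[[[0,0,0],[0,0,-0.05],1],[[0,0,0],[0,0,-0.05],1],[[0,0,0],[0,0,-0.05],1],[[0,0,0],[0,0,-0.05],1],[[0,0,0],[0,0,-0.05],1],[[0,0,0],[0,0,-0.05],1],[[0,0,0],[0,0,-0.05],1],[[0,0,0],[0,0,-0.05],1],[[0,0,0],[0,0,-0.05],1],[[0,0,0],[0,0,-0.05],1],[[0,0,0],[0,0,-0.05],1],[[0,0,0],[0,0,0],1],[[0,0,0],[0,0,0],0.5],[[0,0,0],[0,0,0],0.5],[[0,0,0],[0,0,0],0.5],[[0,0,-1],[0,0,0],0.5],[[0,0,-1],[0,0,0],0.5],[[0,0,-1],[0,0,0],0],[[0,0,-1],[0,0,0],0],[[0,0,-1],[0,0,0],0]]'

```text
time_s: 14.25
position: [0.5173, -0.0795, 0.2305]
tcp_rot: [[-0.583, 0.813, -0.001], [0.813, 0.583, 0.0], [0.0, -0.001, -1.0]]
force: [1.0, -0.9, 0.1]
opening: 0.64
grasp_force: 0.0
```

Request:
move_arm --increments '[[[0,0,-0.5],[0,0,0.0533],0],[[0,0,0],[0,0,0.0533],0],[[0,0,0],[0,0,0.0533],0],[[0,0,0],[0,0,0.0533],0],[[0,0,0],[0,0,0.0533],0],[[0,0,0],[0,0,0],0]]'

```text
time_s: 14.75
position: [0.5175, -0.0795, 0.2441]
tcp_rot: [[-0.062, 0.998, -0.0], [0.998, 0.062, 0.0], [0.0, -0.0, -1.0]]
force: [-0.7, 0.2, 0.3]
opening: 0.986
grasp_force: 0.0
```

```bash
python3 look.py set1_c set2_c board_face bed_end out_tray; python3 - <<'E'
from fit import *
s=capture("scene");t=capture("top")
for cs in([s,t],[t],[s]): print(*fit(cs,rect(0,0,56,50,113)/1000,(.511,.092,.065),.012,.02))
E
```

```text
set1_c [(array([0.5073, 0.1024, 0.0671]), np.float64(0.0007506565895929449), 0.31), (array([ 0.3708, -0.0893,  0.204 ]), np.float64(0.09063364551617348), 0.19), (array([0.5343, 0.0463, 0.0783]), np.float64(0.06155492748329647), 0.13), (array([ 0.4052, -0.1301,  0.1926]), np.float64(0.03950733117377455), 0.08)]
set2_c [(array([0.5718, 0.4326, 0.0402]), np.float64(0.0019554953343625765), 0.61), (array([0.3242, 0.1165, 0.2293]), np.float64(0.07054262460103605), 0.53), (array([ 0.6428,  0.3206, -0.0424]), np.float64(0.14091733570728032), 0.43), (array([0.3882, 0.0395, 0.1351]), np.float64(0.030631939804442385), 0.37)]
board_face [(array([0.5183, 0.0306, 0.0405]), np.float64(0.0029906840087222347), 0.34), (array([0.451, 0.099, 0.126]), np.float64(0.09264000932362089), 0.27)]
bed_end [(array([0.5085, 0.1193, 0.0155]), np.float64(0.002622804539458026), 0.76), (array([ 0.584 , -0.0022,  0.0563]), np.float64(0.14949508564338967), 0.48)]
out_tray [(array([ 0.465 , -0.3401, -0.0058]), np.float64(0.0026891719417613236), 0.64)]
15.35 [ 0.5183 -0.0798  0.2437] [-0.0641  0.9979 -0.0001] [ 0.1104 -0.5668  0.5596] 0.998028541700018
[0.5073 0.0933 0.0609] -186.54248046875
[0.5071 0.0933 0.0541] -76.46945190429688
[0.5101 0.0938 0.0752] -113.10770416259766
```

View pics/t_last.png

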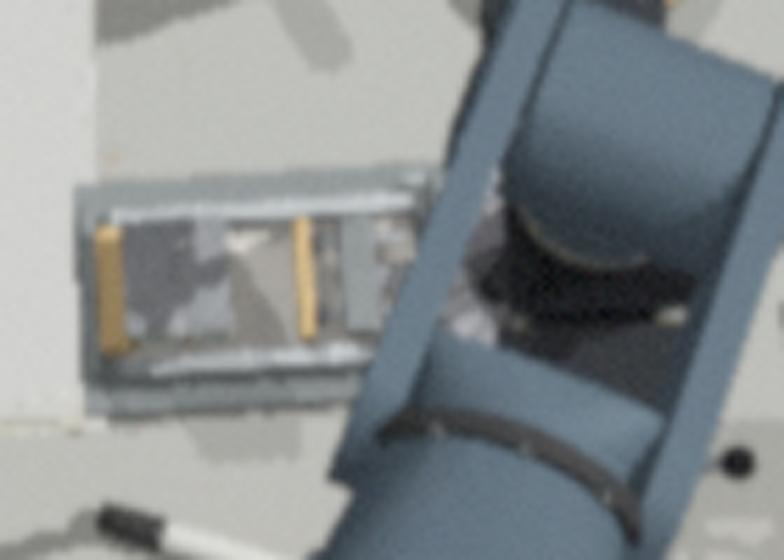

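The top crop shows the spring board backed off at (305,280) and both pads standing clear between (125,220) and (232,335).

Request:
move_arm --increments '[[[0.873,0,0],[0,0,0],0],[[0.873,0,0],[0,0,0],0],[[0.873,0,0],[0,0,0],0],[[0.873,0,0],[0,0,0],0],[[0.873,0,0],[0,0,0],0],[[0.873,0,0],[0,0,0],0],[[0,0,1],[0,0,0],0],[[0,0,1],[0,0,0],0],[[0,0,1],[0,0,0],0],[[0,0,1],[0,0,0],0],[[0,0,0.8],[0,0,0],0],[[0,0,0.4],[0,0,0],0],[[0,0,0],[0,0,0],0]]'

```text
time_s: 16.53
position: [0.5062, 0.0771, 0.085]
tcp_rot: [[-0.064, 0.998, -0.006], [0.998, 0.064, 0.0], [0.001, -0.006, -1.0]]
force: [0.6, 0.4, -0.2]
opening: 0.997
grasp_force: 0.0
```

Request:
move_arm --increments '[[[0,0,0],[0,0,0],0.3],[[0,0,0],[0,0,0],0.4],[[0,0,0],[0,0,0],0.6],[[0,0,0],[0,0,0],1],[[0,0,0],[0,0,0],1],[[0,0,0],[0,0,0],1],[[0,0,-0.2],[0,0,0],1],[[0,0,-0.5],[0,0,0],1],[[0,0,-0.8],[0,0,0],1],[[0,0,-1],[0,0,0],1],[[0,0,-1],[0,0,0],1],[[0,0,-1],[0,0,0],1],[[0,0,-0.7],[0,0,0],1],[[0,0,0],[0,0,0],1]]'

```text
time_s: 17.7
position: [0.5111, 0.0769, 0.2489]
tcp_rot: [[-0.064, 0.998, 0.01], [0.998, 0.064, -0.001], [-0.001, 0.01, -1.0]]
force: [0.5, -0.1, -1.3]
opening: 0.642
grasp_force: 29.9
```

```bash
python3 look.py set1_c out_tray
```

```text
set1_c []
out_tray [(array([ 0.4695, -0.3395, -0.0062]), np.float64(0.0020942969322534817), 0.61), (array([ 0.3983, -0.2002,  0.231 ]), np.float64(0.09993859585153479), 0.45)]
18.0 [0.507  0.077  0.2422] [-0.0638  0.998  -0.0039] [ 0.2431 -1.0461 -1.0269] 0.6425296507917817
```

View pics/s_last.png

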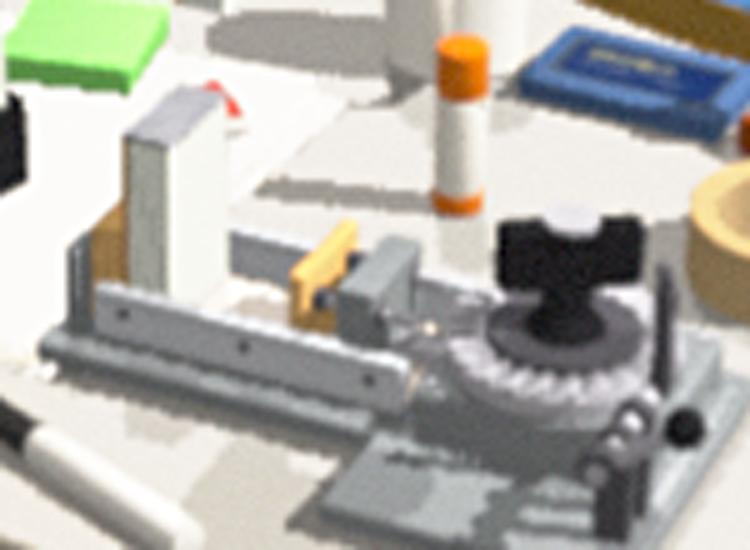

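The first pad is in the gripper and set1 still stands at (175,190).

Request:
move_arm --increments '[[[-0.5,-0.144,0],[0,0,0],1],[[-0.934,-0.144,0],[0,0,0],1],[[-0.934,-0.144,0],[0,0,0],1],[[-0.934,-0.144,0],[0,0,0],1],[[-0.934,-0.144,0],[0,0,0],1],[[-0.934,-0.144,0],[0,0,0],1],[[-0.934,-0.144,0],[0,0,0],1],[[-0.934,-0.144,0],[0,0,0],1],[[-0.934,-0.144,0],[0,0,0],1],[[-0.934,-0.144,0],[0,0,0],1],[[-0.934,-0.144,0],[0,0,0],1],[[-0.934,-0.144,0],[0,0,0],1],[[-0.934,-0.144,0],[0,0,0],1],[[-0.934,-0.144,0],[0,0,0],1],[[-0.934,-0.144,0],[0,0,0],1],[[-0.934,-0.144,0],[0,0,0],1],[[-0.434,0,0],[0,0,0],1],[[0,0,0],[0,0,0],1]]'

```text
time_s: 19.5
position: [0.4676, -0.3777, 0.2423]
tcp_rot: [[-0.061, 0.998, -0.001], [0.998, 0.061, 0.0], [0.0, -0.001, -1.0]]
force: [0.7, 0.2, -0.8]
opening: 0.638
grasp_force: 29.9
```

Request:
move_arm --increments '[[[0,0,1],[0,0,0],1],[[0,0,1],[0,0,0],1],[[0,0,1],[0,0,0],1],[[0,0,1],[0,0,0],1],[[0,0,0.8],[0,0,0],1],[[0,0,0.5],[0,0,0],1],[[0,0,0.3],[0,0,0],1],[[0,0,0],[0,0,0],1],[[0,0,0],[0,0,0],0.5],[[0,0,0],[0,0,0],0.2],[[0,0,0],[0,0,0],0],[[0,0,-0.3],[0,0,0],0],[[0,0,-1],[0,0,0],0],[[0,0,-1],[0,0,0],0],[[0,0,-1],[0,0,0],0],[[0,0,-1],[0,0,0],0],[[0,0,-0.9],[0,0,0],0],[[0,0,0],[0,0,0],0]]'

```text
time_s: 21.0
position: [0.4706, -0.3776, 0.2394]
tcp_rot: [[-0.064, 0.998, 0.009], [0.998, 0.064, -0.01], [-0.011, 0.009, -1.0]]
force: [1.1, -0.5, 2.0]
opening: 0.998
grasp_force: 0.0
```

```bash
python3 - <<'E'
from fit import *
s=capture("scene");t=capture("top")
for cs in([s,t],[t],[s]): print(*fit(cs,rect(0,0,56,25,113)/1000,(.507,.104,.061),.012,.02))
a,b=search_frame(s,"set1_c"),search_frame(s,"set2_c")
print([(np.array(d["extent"])*[640,480,640,480],d["confidence"]) for d in a+b][:6])
save(s,"s2",(410,270,540,400),4);print(read_state()["position"])
E
```

```text
[0.5103 0.1045 0.0413] -179.99411010742188
[0.5048 0.1054 0.041 ] -73.16352844238281
[0.5103 0.104  0.0746] -112.6109619140625
[(array([272.704, 236.4  , 297.92 , 280.608]), 0.85), (array([472.   , 308.88 , 500.096, 371.52 ]), 0.57)]
[ 0.4673 -0.3741  0.2313]
```

View pics/s2.png

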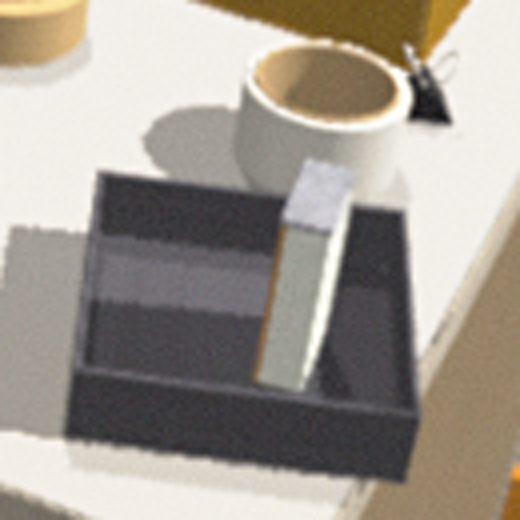

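The pad stands upright in the tray at (300,275).

Request:
move_arm --increments '[[[0.924,0.14,0],[0,0,0],0],[[0.924,0.14,0],[0,0,0],0],[[0.924,0.14,0],[0,0,0],0],[[0.924,0.14,0],[0,0,0],0],[[0.924,0.14,0],[0,0,0],0],[[0.924,0.14,0],[0,0,0],0],[[0.924,0.14,0],[0,0,0],0],[[0.924,0.14,0],[0,0,0],0],[[0.924,0.14,0],[0,0,0],0],[[0.924,0.14,0],[0,0,0],0],[[0.924,0.14,0],[0,0,0],0],[[0.924,0.14,0],[0,0,0],0],[[0.924,0.14,0],[0,0,0],0],[[0.924,0.14,0],[0,0,0],0],[[0.924,0.14,0],[0,0,0],0],[[0.924,0.14,0],[0,0,0],0],[[0.924,0.14,0],[0,0,0],0],[[0,0,0],[0,0,0],0]]'

```text
time_s: 22.7
position: [0.5078, 0.1042, 0.2303]
tcp_rot: [[-0.068, 0.998, -0.003], [0.998, 0.068, 0.002], [0.003, -0.003, -1.0]]
force: [0.1, -0.0, 0.0]
opening: 0.999
grasp_force: 0.0
```

Request:
move_arm --increments '[[[0,0,1],[0,0,0],0],[[0,0,1],[0,0,0],0],[[0,0,1],[0,0,0],0],[[0,0,1],[0,0,0],0],[[0,0,0.5],[0,0,0],0],[[0,0,0.33],[0,0,0],0],[[0,0,0],[0,0,0],0.3],[[0,0,0],[0,0,0],0.5],[[0,0,0],[0,0,0],1],[[0,0,0],[0,0,0],1],[[0,0,0],[0,0,0],1],[[0,0,-0.3],[0,0,0],1],[[0,0,-0.8],[0,0,0],1],[[0,0,-1],[0,0,0],1],[[0,0,-1],[0,0,0],1],[[0,0,-1],[0,0,0],1],[[0,0,-0.7],[0,0,0],1],[[0,0,-0.5],[0,0,0],1],[[0,0,0],[0,0,0],1]]'

```text
time_s: 24.28
position: [0.5112, 0.1001, 0.2505]
tcp_rot: [[-0.064, 0.998, 0.009], [0.998, 0.064, -0.0], [-0.001, 0.009, -1.0]]
force: [1.0, 0.8, -0.9]
opening: 0.641
grasp_force: 30.0
```

```bash
python3 look.py out_tray sorter
```

```text
out_tray [(array([ 0.4638, -0.3413, -0.0017]), np.float64(0.0013695208205168562), 0.64), (array([ 0.5923,  0.0187, -0.0643]), np.float64(0.33254773102624785), 0.39), (array([ 0.3477, -0.1657,  0.2359]), np.float64(0.15765468913836644), 0.46), (array([ 0.6141,  0.2863, -0.0745]), np.float64(0.08068678333260623), 0.28)]
sorter [(array([0.5664, 0.3098, 0.0023]), np.float64(0.006561686424211057), 0.61), (array([0.613 , 0.09  , 0.0439]), np.float64(0.22353884369582314), 0.47)]
24.5833 [0.508  0.1    0.2445] [-0.0638  0.998  -0.0032] [ 0.4435 -0.393  -1.2442] 0.639743709178472
```

Request:
move_arm --increments '[[[-0.5,-0.15,0],[0,0,0],1],[[-0.915,-0.15,0],[0,0,0],1],[[-0.915,-0.15,0],[0,0,0],1],[[-0.915,-0.15,0],[0,0,0],1],[[-0.915,-0.15,0],[0,0,0],1],[[-0.915,-0.15,0],[0,0,0],1],[[-0.915,-0.15,0],[0,0,0],1],[[-0.915,-0.15,0],[0,0,0],1],[[-0.915,-0.15,0],[0,0,0],1],[[-0.915,-0.15,0],[0,0,0],1],[[-0.915,-0.15,0],[0,0,0],1],[[-0.915,-0.15,0],[0,0,0],1],[[-0.915,-0.15,0],[0,0,0],1],[[-0.915,-0.15,0],[0,0,0],1],[[-0.915,-0.15,0],[0,0,0],1],[[-0.415,0,0],[0,0,0],1],[[0,0,0],[0,0,0],1]]'

```text
time_s: 26.0
position: [0.4679, -0.3179, 0.2448]
tcp_rot: [[-0.06, 0.998, -0.0], [0.998, 0.06, -0.0], [-0.0, -0.0, -1.0]]
force: [0.6, 0.8, -1.4]
opening: 0.64
grasp_force: 30.0
```

Request:
move_arm --increments '[[[0,0,1],[0,0,0],1],[[0,0,1],[0,0,0],1],[[0,0,1],[0,0,0],1],[[0,0,1],[0,0,0],1],[[0,0,0.8],[0,0,0],1],[[0,0,0.5],[0,0,0],1],[[0,0,0.36],[0,0,0],1],[[0,0,0],[0,0,0],1],[[0,0,0],[0,0,0],0.5],[[0,0,0],[0,0,0],0.2],[[0,0,0],[0,0,0],0],[[0,0,-0.3],[0,0,0],0],[[0,0,-1],[0,0,0],0],[[0,0,-1],[0,0,0],0],[[0,0,-1],[0,0,0],0],[[0,0,-1],[0,0,0],0],[[0,0,-0.9],[0,0,0],0],[[0,0,0],[0,0,0],0]]'

```text
time_s: 27.5
position: [0.4708, -0.3175, 0.239]
tcp_rot: [[-0.064, 0.998, 0.009], [0.998, 0.064, -0.009], [-0.01, 0.009, -1.0]]
force: [0.7, -0.7, -0.4]
opening: 0.998
grasp_force: 0.0
```

```bash
python3 - <<'E'
from fit import *
s=capture("scene");t=capture("top")
for n in ["sorter","wait1","out_tray"]:
    a,b=pinpoint(s,n),pinpoint(t,n)
    print(n,[tri([ray(s,p["xy"]),ray(t,q["xy"])])+(round(p["confidence"]*q["confidence"],2),) for p in a[:3] for q in b[:3]])
for cs in([s,t],[t],[s]):
  for sp in (36,):
    print("wpads",*fit(cs,np.vstack([rect(0,sp,56,25,106),rect(0,-sp,56,25,106)])/1000,(.555,.3,-.1),.025,.12))
a=cv2.resize(t["img"][190:280,170:260,::-1],None,fx=4,fy=4,interpolation=3)
b=cv2.resize(s["img"][290:380,430:520,::-1],None,fx=4,fy=4,interpolation=3)
cv2.imwrite("pics/c3.png",np.hstack([a,b]));print(read_state()["position"])
E
```

```text
sorter [(array([0.5646, 0.3032, 0.005 ]), np.float64(0.005668580185340324), 0.75)]Traceback (most recent call last):
  File "<stdin>", line 4, in <module>
ValueError: it knows: bed_end, board_face, glue_stick, knob_grip, lever_ball, marker, out_tray, press, set1, set2, sorter, tape_masking, wait1, wait2, wait3
```

```bash
cat > w.py <<'E'
from fit import *
s=capture("scene");t=capture("top")
for n in ["sorter","wait1_c","out_tray"]:
    a,b=pinpoint(s,n),pinpoint(t,n)
    print(n,[tri([ray(s,p["xy"]),ray(t,q["xy"])])+(round(p["confidence"]*q["confidence"],2),) for p in a[:3] for q in b[:3]])
for cs in([s,t],[t],[s]):
  for sp in (36,):
    print("wpads",*fit(cs,np.vstack([rect(0,sp,56,25,106),rect(0,-sp,56,25,106)])/1000,(.555,.3,-.1),.025,.12))
a=cv2.resize(t["img"][190:280,170:260,::-1],None,fx=4,fy=4,interpolation=3)
b=cv2.resize(s["img"][290:380,430:520,::-1],None,fx=4,fy=4,interpolation=3)
cv2.imwrite("pics/c3.png",np.hstack([a,b]));print(read_state()["position"])
E
python3 w.py
```

```text
sorter [(array([0.5636, 0.3036, 0.0014]), np.float64(0.008728025638959459), 0.76)]
wait1_c [(array([0.5538, 0.2621, 0.0634]), np.float64(0.001121486177312412), 0.47)]
out_tray [(array([ 0.4643, -0.346 , -0.0016]), np.float64(0.0027643349577850733), 0.49), (array([ 0.5652, -0.0974, -0.1032]), np.float64(0.2210771407192738), 0.24), (array([ 0.5748, -0.205 , -0.121 ]), np.float64(0.11441159484967853), 0.13), (array([ 0.3799, -0.2041,  0.1753]), np.float64(0.12572393539069168), 0.48), (array([ 0.543 ,  0.0752, -0.0375]), np.float64(0.04785992103664994), 0.24), (array([ 0.5048, -0.0476,  0.0278]), np.float64(0.04286068281891378), 0.13)]
wpads [ 0.5601  0.2993 -0.1585] -192.47067260742188
wpads [ 0.5579  0.2924 -0.1429] -94.87141418457031
wpads [ 0.5619  0.2982 -0.1849] -103.76080322265625
[ 0.4678 -0.3151  0.2315]
```

View pics/c3.png

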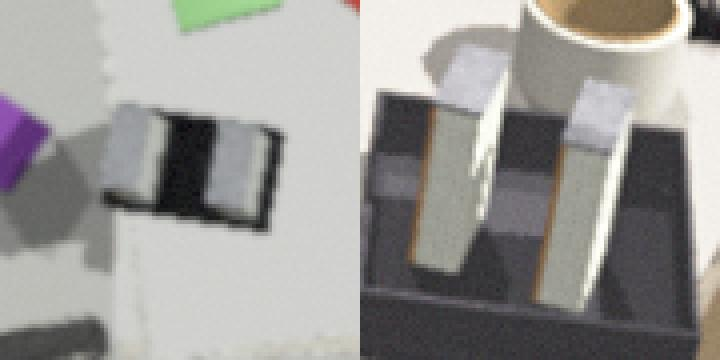

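Both set pads stand in the tray (right half). The left half shows the sorter with pads at (133,150) and (235,165) and a yaw of about -0.155.

Request:
move_arm --increments '[[[0.953,0.2055,0],[0,0,0],0],[[0.953,0.2055,0],[0,0,0],0],[[0.953,0.2055,0],[0,0,0],0],[[0.953,0.2055,0],[0,0,0],0],[[0.953,0.2055,0],[0,0,0],0],[[0.953,0.2055,0],[0,0,0],0],[[0.953,0.2055,0],[0,0,0],0],[[0.953,0.2055,0],[0,0,0],0],[[0.953,0.2055,0],[0,0,0],0],[[0.953,0.2055,0],[0,0,0],0],[[0.953,0.2055,0],[0,0,0],0],[[0.953,0.2055,0],[0,0,0],0],[[0.953,0.2055,0],[0,0,0],0],[[0.953,0.2055,0],[0,0,0],0],[[0.953,0.2055,0],[0,0,0],0],[[0.953,0.2055,0],[0,0,0],0],[[0.953,0.2055,0],[0,0,0],0],[[0.953,0.2055,0],[0,0,0],0],[[0.953,0.2055,0],[0,0,0],0],[[0.953,0.2055,0],[0,0,0],0]]'

```text
time_s: 29.77
position: [0.5544, 0.2648, 0.2318]
tcp_rot: [[-0.064, 0.998, -0.0], [0.998, 0.064, -0.0], [-0.0, -0.0, -1.0]]
force: [-0.1, 0.2, -0.6]
opening: 0.996
grasp_force: 0.0
```

Request:
move_arm --increments '[[[0,0,0],[0,0,0.0525],0],[[0,0,0],[0,0,0.0525],0],[[0,0,0],[0,0,0],0],[[0,0,0],[0,0,0],0]]'

```text
time_s: 30.1
position: [0.5544, 0.2634, 0.2318]
tcp_rot: [[0.152, 0.988, -0.001], [0.988, -0.152, -0.0], [-0.0, -0.001, -1.0]]
force: [0.2, 0.7, -0.4]
opening: 0.999
grasp_force: 0.0
```

Request:
move_arm --increments '[[[0,0,1],[0,0,0],0],[[0,0,1],[0,0,0],0],[[0,0,1],[0,0,0],0],[[0,0,1],[0,0,0],0],[[0,0,0.7],[0,0,0],0],[[0,0,0.43],[0,0,0],0],[[0,0,0],[0,0,0],0.3],[[0,0,0],[0,0,0],0.5],[[0,0,0],[0,0,0],1],[[0,0,0],[0,0,0],1],[[0,0,0],[0,0,0],1],[[0,0,-0.3],[0,0,0],1],[[0,0,-0.5],[0,0,0],1],[[0,0,-0.7],[0,0,0],1],[[0,0,-1],[0,0,0],1],[[0,0,-1],[0,0,0],1],[[0,0,-1],[0,0,0],1],[[0,0,-0.7],[0,0,0],1],[[0,0,0],[0,0,0],1]]'

```text
time_s: 31.68
position: [0.5576, 0.2644, 0.2409]
tcp_rot: [[0.155, 0.988, 0.012], [0.988, -0.155, 0.003], [0.005, 0.011, -1.0]]
force: [1.6, 0.4, -0.8]
opening: 0.642
grasp_force: 29.9
```

```bash
python3 look.py sorter bed_end board_face; python3 - <<'E'
from h import *
s=capture("scene");save(s,"s4",(190,190,390,340),4)
E
```

```text
sorter []
bed_end [(array([0.502 , 0.1203, 0.0205]), np.float64(0.0014608010223210813), 0.61), (array([0.4801, 0.0405, 0.0626]), np.float64(0.05359113533705834), 0.43), (array([ 0.5302,  0.078 , -0.0303]), np.float64(0.05221885465894451), 0.56), (array([0.5136, 0.0017, 0.0024]), np.float64(0.007131384290746616), 0.4)]
board_face [(array([0.5194, 0.0381, 0.0303]), np.float64(0.00019890326110455205), 0.33)]
32.0833 [0.5537 0.263  0.2325] [ 0.1554  0.9878 -0.0031] [-0.2455  0.632  -1.2236] 0.6393989880154908
```

View pics/s4.png

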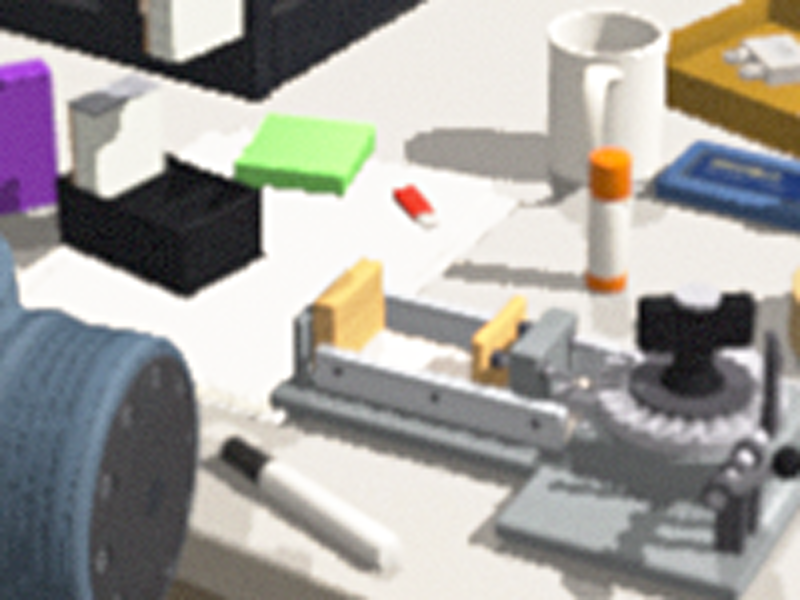

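The pad is out of the sorter, one pad remains in the far slot at (115,130), and the press is empty.

Request:
move_arm --increments '[[[0,0,0],[0,0,-0.0525],1],[[0,0,0],[0,0,-0.0525],1],[[-0.5,-0.312,0],[0,0,0],1],[[-0.9,-0.312,0],[0,0,0],1],[[-0.9,-0.312,0],[0,0,0],1],[[-0.9,-0.312,0],[0,0,0],1],[[-0.9,-0.312,0],[0,0,0],1],[[-0.8,-0.312,0],[0,0,0],1],[[-0.5,0,0],[0,0,0],1],[[0,0,0],[0,0,0],1],[[0,0,0],[0,0,0],1],[[0,0,0],[0,0,0],1]]'

```text
time_s: 33.13
position: [0.509, 0.0985, 0.234]
tcp_rot: [[-0.064, 0.998, -0.0], [0.998, 0.064, 0.001], [0.001, -0.0, -1.0]]
force: [-0.1, 1.3, -0.5]
opening: 0.642
grasp_force: 29.9
```

Request:
move_arm --increments '[[[0,0,1],[0,0,0],1],[[0,0,1],[0,0,0],1],[[0,0,0.9],[0,0,0],1],[[0,0,0.6],[0,0,0],1],[[0,0,0.4],[0,0,0],1],[[0,0,0.4],[0,0,0],1],[[0,0,0.35],[0,0,0],1],[[0,0,0.25],[0,0,0],1],[[0,0,0],[0,0,0],1],[[0,0,0],[0,0,0],1]]'

```text
time_s: 33.97
position: [0.5087, 0.099, 0.0876]
tcp_rot: [[-0.065, 0.998, -0.0], [0.998, 0.065, 0.0], [0.0, -0.0, -1.0]]
force: [-1.4, -0.3, 4.5]
opening: 0.641
grasp_force: 30.0
```

Request:
move_arm --increments '[[[0.15,0,0],[0,0,0],1],[[0,0,0],[0,0,0],1],[[0,0,0],[0,0,0],0.5],[[0,0,0],[0,0,0],0.2],[[0,0,0],[0,0,0],0],[[0,0,-0.3],[0,0,0],0],[[0,0,-1],[0,0,0],0],[[0,0,-1],[0,0,0],0],[[0,0,-1],[0,0,0],0],[[0,0,-1],[0,0,0],0],[[0,0,-0.6],[0,0,0],0],[[-1,0,0],[0,0,0],0],[[-1,0,0],[0,0,0],0],[[-1,0,0],[0,0,0],0],[[-1,0,0],[0,0,0],0]]'

```text
time_s: 35.22
position: [0.5161, -0.0183, 0.2349]
tcp_rot: [[-0.065, 0.998, 0.001], [0.998, 0.065, -0.0], [-0.0, 0.001, -1.0]]
force: [-0.6, 0.8, 0.1]
opening: 0.997
grasp_force: 0.0
```

```bash
python3 w.py; python3 - <<'E'
from fit import *
s=capture("scene");t=capture("top")
a=cv2.resize(t["img"][200:290,180:310,::-1],None,fx=3,fy=3,interpolation=3)
b=cv2.resize(s["img"][200:290,190:320,::-1],None,fx=3,fy=3,interpolation=3)
cv2.imwrite("pics/c5.png",np.hstack([a,b]))
for cs in([s,t],[t],[s]):
    print("left",*fit(cs,rect(0,0,56,25,106)/1000,(.566,.334,-.15),.02,.1),"in press",*fit(cs,rect(0,0,56,25,113)/1000,(.508,.103,.061),.015,.1))
E
```

```text
sorter [(array([0.5596, 0.3064, 0.0098]), np.float64(0.004352722560117566), 0.62), (array([0.4715, 0.1646, 0.0942]), np.float64(0.05261873051885276), 0.11), (array([0.607 , 0.084 , 0.0532]), np.float64(0.2241017552511012), 0.59), (array([ 0.5532, -0.0144,  0.0687]), np.float64(0.14675708318273178), 0.1), (array([ 0.5898,  0.0031, -0.0665]), np.float64(0.316408004946164), 0.23), (array([ 0.5602, -0.0898, -0.0898]), np.float64(0.226384335651776), 0.04)]
wait1_c [(array([0.5078, 0.0968, 0.0735]), np.float64(0.0003419513711735004), 0.33), (array([0.5443, 0.0184, 0.0587]), np.float64(0.08607321106761158), 0.1)]
out_tray [(array([ 0.4624, -0.3607,  0.0068]), np.float64(0.021725200841097643), 0.36)]
wpads [ 0.5384  0.2802 -0.1294] -141.41775512695312
wpads [ 0.5518  0.2835 -0.2188] -88.90058898925781
wpads [0.57   0.2976 0.0126] -76.37621307373047
[ 0.5159 -0.0161  0.2342]
left [ 0.5656  0.3344 -0.136 ] -184.0986785888672 in press [0.5007 0.103  0.1345] -194.75494384765625
left [ 0.5612  0.3212 -0.2474] -95.4110107421875 in press [0.4934 0.0898 0.0997] -93.3694839477539
left [ 0.5681  0.3336 -0.0964] -107.19486236572266 in press [0.5103 0.1034 0.1257] -116.6146011352539
```

View pics/c5.png

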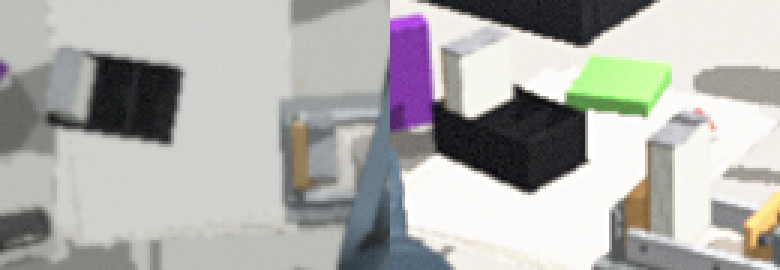

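The pad stands in the press (right half, (678,185)). The last waiting pad is in the far-left slot of the sorter (left half, (72,88)), and the sorter has not moved.

Request:
move_arm --increments '[[[0.963,0.2,0],[0,0,0],0],[[0.963,0.2,0],[0,0,0],0],[[0.963,0.2,0],[0,0,0],0],[[0.963,0.2,0],[0,0,0],0],[[0.963,0.2,0],[0,0,0],0],[[0.963,0.2,0],[0,0,0],0],[[0.963,0.2,0],[0,0,0],0],[[0.963,0.2,0],[0,0,0],0],[[0.963,0.2,0],[0,0,0],0],[[0.963,0.2,0],[0,0,0],0],[[0.963,0.2,0],[0,0,0],0],[[0.963,0.2,0],[0,0,0],0],[[0,0,0],[0,0,0.0525],0],[[0,0,0],[0,0,0.0525],0],[[0,0,0],[0,0,0],0],[[0,0,0],[0,0,0],0]]'

```text
time_s: 37.05
position: [0.5653, 0.334, 0.2339]
tcp_rot: [[0.151, 0.988, -0.001], [0.988, -0.151, -0.0], [-0.0, -0.001, -1.0]]
force: [-0.0, -0.1, -0.7]
opening: 1.002
grasp_force: 0.0
```

Request:
move_arm --increments '[[[0,0,1],[0,0,0],0],[[0,0,1],[0,0,0],0],[[0,0,1],[0,0,0],0],[[0,0,1],[0,0,0],0],[[0,0,0.7],[0,0,0],0],[[0,0,0.5],[0,0,0],0],[[0,0,0],[0,0,0],0.3],[[0,0,0],[0,0,0],0.5],[[0,0,0],[0,0,0],1],[[0,0,0],[0,0,0],1],[[0,0,0],[0,0,0],1],[[0,0,-0.3],[0,0,0],1],[[0,0,-0.5],[0,0,0],1],[[0,0,-0.7],[0,0,0],1],[[0,0,-1],[0,0,0],1],[[0,0,-1],[0,0,0],1],[[0,0,-1],[0,0,0],1],[[0,0,-0.7],[0,0,0],1],[[0,0,0],[0,0,0],1],[[0,0,0],[0,0,0],1]]'

```text
time_s: 38.72
position: [0.5666, 0.3336, 0.2366]
tcp_rot: [[0.155, 0.988, 0.004], [0.988, -0.155, 0.002], [0.002, 0.004, -1.0]]
force: [0.7, 0.2, -2.3]
opening: 0.645
grasp_force: 29.8
```

Request:
move_arm --increments '[[[0,0,0],[0,0,-0.0525],1],[[0,0,0],[0,0,-0.0525],1],[[-0.467,-0.239,0],[0,0,0],1],[[-0.867,-0.239,0],[0,0,0],1],[[-0.867,-0.239,0],[0,0,0],1],[[-0.867,-0.239,0],[0,0,0],1],[[-0.867,-0.239,0],[0,0,0],1],[[-0.867,-0.239,0],[0,0,0],1],[[-0.867,-0.239,0],[0,0,0],1],[[-0.867,-0.239,0],[0,0,0],1],[[-0.867,-0.239,0],[0,0,0],1],[[-0.867,-0.239,0],[0,0,0],1],[[-0.4,0,0],[0,0,0],1],[[0,0,0],[0,0,0],1],[[0,0,0],[0,0,0],1],[[0,0,0],[0,0,0],1]]'

```text
time_s: 40.05
position: [0.5109, 0.0701, 0.2337]
tcp_rot: [[-0.064, 0.998, -0.001], [0.998, 0.064, 0.001], [0.001, -0.001, -1.0]]
force: [0.4, -0.6, -0.2]
opening: 0.641
grasp_force: 29.8
```

Request:
move_arm --increments '[[[0,0,1],[0,0,0],1],[[0,0,1],[0,0,0],1],[[0,0,0.9],[0,0,0],1],[[0,0,0.6],[0,0,0],1],[[0,0,0.4],[0,0,0],1],[[0,0,0.4],[0,0,0],1],[[0,0,0.35],[0,0,0],1],[[0,0,0.25],[0,0,0],1],[[0,0,0],[0,0,0],1],[[0,0,0],[0,0,0],1]]'

```text
time_s: 40.88
position: [0.5105, 0.0707, 0.0872]
tcp_rot: [[-0.066, 0.998, -0.001], [0.998, 0.066, 0.0], [0.0, -0.001, -1.0]]
force: [-1.8, 1.0, 2.3]
opening: 0.638
grasp_force: 30.0
```

Request:
move_arm --increments '[[[0,0,0],[0,0,0],0.5],[[0,0,0],[0,0,0],0.2],[[0,0,0],[0,0,0],0],[[0,0,-0.3],[0,0,0],0],[[0,0,-1],[0,0,0],0],[[0,0,-1],[0,0,0],0],[[0,0,-1],[0,0,0],0],[[0,0,-1],[0,0,0],0],[[0,0,-0.6],[0,0,0],0],[[-0.903,-0.347,0],[0,0,0],1],[[-0.903,-0.347,0],[0,0,0],1],[[-0.903,-0.347,0],[0,0,0],1],[[-0.903,-0.347,0],[0,0,0],1],[[-0.903,-0.347,0],[0,0,0],1],[[-0.903,-0.347,0],[0,0,0],1],[[-0.903,-0.347,0],[0,0,0],1],[[-0.903,-0.347,0],[0,0,0],1],[[-0.903,-0.347,0],[0,0,0],1],[[-0.903,-0.347,0],[0,0,0],1]]'

```text
time_s: 42.47
position: [0.424, -0.2094, 0.235]
tcp_rot: [[-0.064, 0.998, 0.001], [0.998, 0.064, -0.001], [-0.001, 0.001, -1.0]]
force: [-0.2, -0.5, 0.3]
opening: 0.324
grasp_force: 0.0
```

```bash
python3 look.py lever_ball wait1_c bed_end; cp pics/s_last.png pics/s6.png
```

```text
lever_ball [(array([ 0.429 , -0.1757,  0.0914]), np.float64(0.0019396743951272924), 0.48)]
wait1_c [(array([0.5076, 0.1025, 0.0588]), np.float64(0.00171926021883899), 0.39)]
bed_end [(array([0.5162, 0.1264, 0.0135]), np.float64(0.0016488560432803018), 0.58)]
42.8667 [ 0.4245 -0.2067  0.2343] [-0.0654  0.9979 -0.    ] [-0.2691  0.4362 -0.8284] 0.02581523232195979
```

View pics/s6.png

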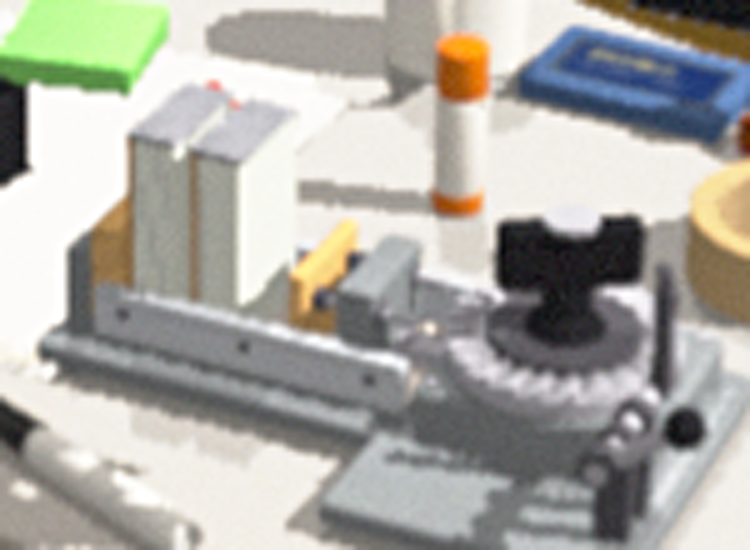

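Both new pads stand upright in the press, and the ball is still on the right at (685,427).

Request:
move_arm --increments '[[[-0.1,0,1],[0,0,0],1],[[0,0,1],[0,0,0],1],[[0,0,1],[0,0,0],1],[[0,0,1],[0,0,0],1],[[0,0,0.77],[0,0,0],1],[[0,0,0.3],[0,0,0],1],[[0.2,0,0],[0,0,0],1],[[0.2,0,0],[0,0,0],1],[[0.2,0,0],[0,0,0],1],[[0.2,0,0],[0,0,0],1],[[0.2,0,0],[0,0,0],1],[[0.2,0,0],[0,0,0],1],[[0.2,0,0],[0,0,0],1],[[0.2,0,0],[0,0,0],1],[[0.2,0,0],[0,0,0],1],[[0.2,0,0],[0,0,0],1],[[0.2,0,0],[0,0,0],1],[[0,0,0],[0,0,0],1]]'

```text
time_s: 44.37
position: [0.4196, -0.1435, 0.082]
tcp_rot: [[-0.065, 0.998, -0.001], [0.998, 0.065, 0.001], [0.001, -0.001, -1.0]]
force: [-0.5, 0.4, -0.0]
opening: 0.006
grasp_force: 0.0
```

Request:
move_arm --increments '[[[-0.1,0,-0.8],[0,0,0],1],[[0.1,0,-1],[0,0,0],0.5],[[0,0,-1],[0,0,0],0.5],[[0,0,-1],[0,0,0],0.5],[[0,0,-1],[0,0,0],0.5],[[0.475,0.858,0],[0,0,0],0.5],[[0.475,0.858,0],[0,0,0],0.5],[[0.475,0.858,0],[0,0,0],0.5],[[0.475,0.858,0],[0,0,0],0.5],[[0,0,0],[0,0,-0.0533],0.5],[[0,0,0],[0,0,-0.0533],0.5],[[0,0,0],[0,0,-0.0533],0.5],[[0,0,0],[0,0,-0.0533],0.5],[[0,0,0],[0,0,-0.0533],0.5],[[0,0,0],[0,0,0],0.5],[[0,0,0],[0,0,0],0.5]]'

```text
time_s: 45.7
position: [0.5193, -0.0815, 0.2259]
tcp_rot: [[-0.58, 0.814, -0.0], [0.814, 0.58, 0.0], [0.0, -0.0, -1.0]]
force: [0.3, 0.5, -0.2]
opening: 0.499
grasp_force: 0.0
```

```bash
python3 look.py lever_ball; cp pics/s_last.png pics/s7.png
```

```text
lever_ball []
45.9 [ 0.5194 -0.0815  0.2261] [-0.5815  0.8136 -0.    ] [ 0.357  -0.7723  0.3242] 0.49754540658720436
```

View pics/s7.png

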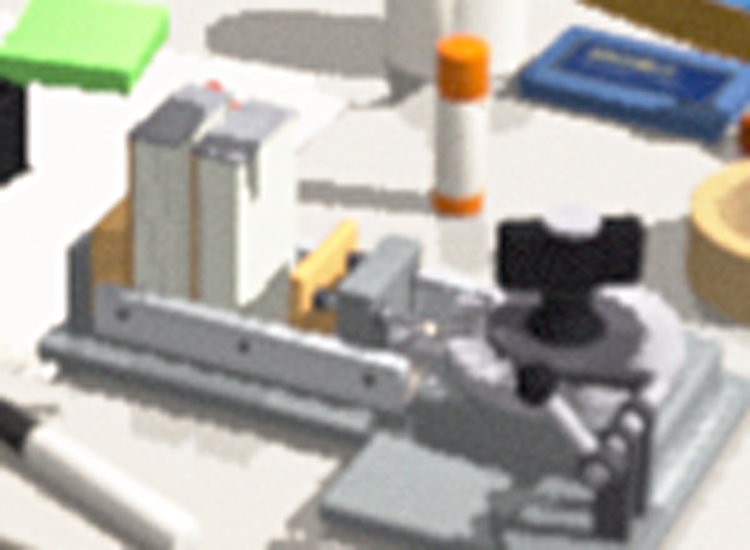

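The ball is back on the left at (535,380), so the pawl is in. Now I'll grip the knob and close.

Request:
move_arm --increments '[[[0.066,0,1],[0,0,0],0.5],[[0,0,1],[0,0,0],0.5],[[0,0,1],[0,0,0],0.5],[[0,0,1],[0,0,0],0.5],[[0,0,0.6],[0,0,0],0.5],[[0,0,0.27],[0,0,0],0.5],[[0,0,0],[0,0,0],0.6],[[0,0,0],[0,0,0],0.7],[[0,0,0],[0,0,0],0.8],[[0,0,0],[0,0,0],0.9],[[0,0,0],[0,0,0],1],[[0,0,0],[0,0,0],1],[[0,0,0],[0,0,0],1]]'

```text
time_s: 46.98
position: [0.5213, -0.079, 0.0814]
tcp_rot: [[-0.581, 0.814, 0.007], [0.814, 0.581, 0.001], [-0.004, 0.006, -1.0]]
force: [4.3, 6.9, -0.1]
opening: 0.179
grasp_force: 30.0
```

Request:
move_arm --increments '[[[0,0,0],[0,0,0.03],1],[[0,0,0],[0,0,0.05],1],[[0,0,0],[0,0,0.05],1],[[0,0,0],[0,0,0.05],1],[[0,0,0],[0,0,0.05],1],[[0,0,0],[0,0,0.05],1],[[0,0,0],[0,0,0.05],1]]'

```text
time_s: 47.57
position: [0.5217, -0.0789, 0.0814]
tcp_rot: [[0.075, 0.997, 0.008], [0.997, -0.075, 0.0], [0.001, 0.008, -1.0]]
force: [5.9, 7.1, -0.6]
opening: 0.181
grasp_force: 30.0
```

Request:
move_arm --increments '[[[0.08,0.07,0],[0,0,0.03],1],[[0,0,0],[0,0,0.05],1],[[0,0,0],[0,0,0.05],1],[[0,0,0],[0,0,0.05],1],[[0,0,0],[0,0,0.05],1],[[0,0,0],[0,0,0.05],1],[[0,0,0],[0,0,0.05],1],[[0,0,0],[0,0,0.05],1],[[0,0,0],[0,0,0.05],1],[[0,0,0],[0,0,0.05],1],[[0,0,0],[0,0,0],1]]'

```text
time_s: 48.48
position: [0.5223, -0.079, 0.0813]
tcp_rot: [[0.88, 0.475, 0.004], [0.475, -0.88, -0.003], [0.002, 0.004, -1.0]]
force: [1.3, -3.7, 2.6]
opening: 0.182
grasp_force: 30.0
```

```bash
python3 look.py wait1_c
```

```text
wait1_c []
48.6833 [ 0.5223 -0.079   0.0813] [0.8782 0.4784 0.0041] [ 0.9327 -5.3758  5.314 ] 0.1801261848969901
```

View pics/s_last.png

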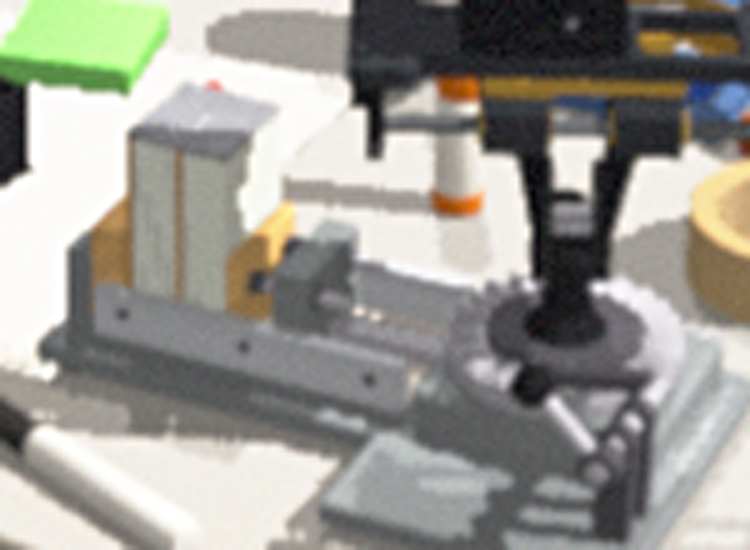

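The two pads stand flush, with the board just touching. About 25° remain to the original angle, plus a small overshoot to seat the click.

Request:
move_arm --increments '[[[0,0,0],[0,0,0.04],1],[[0,0,0],[0,0,0.04],1],[[0,0,0],[0,0,0.04],1],[[0,0,0],[0,0,0.04],1],[[0,0,0],[0,0,0.04],1],[[0,0,0],[0,0,0.04],1],[[0,0,0],[0,0,0],1],[[0,0,0],[0,0,0],1]]'

```text
time_s: 49.35
position: [0.5224, -0.0793, 0.0813]
tcp_rot: [[1.0, -0.003, 0.004], [-0.003, -1.0, -0.003], [0.004, 0.003, -1.0]]
force: [0.6, -5.1, 6.4]
opening: 0.178
grasp_force: 30.0
```

Request:
move_arm --increments '[[[0,0,0],[0,0,0],0.75],[[0,0,0],[0,0,0],0.6],[[0,0,0],[0,0,0],0.5],[[0,0,0],[0,0,0],0.5],[[0,0,0],[0,0,0],0.5],[[0,0,-0.5],[0,0,0],0.5],[[0,0,-1],[0,0,0],0.5],[[0,0,-1],[0,0,0],0.5],[[0,0,-1],[0,0,0],0.5],[[0,0,-1],[0,0,0],0.5],[[0,0,-0.5],[0,0,0],0.5],[[0,1,0],[0,0,0],0.5],[[0,1,0],[0,0,0],0.5],[[0,1,0],[0,0,0],0.5],[[0,1,0],[0,0,0],0.5],[[0,1,0],[0,0,0],0.5],[[0,1,0],[0,0,0],0.5],[[0,0,0],[0,0,0],0.5]]'

```text
time_s: 50.85
position: [0.5197, -0.263, 0.2296]
tcp_rot: [[1.0, -0.01, 0.001], [-0.01, -1.0, -0.003], [0.001, 0.003, -1.0]]
force: [-0.3, -0.1, 0.6]
opening: 0.498
grasp_force: 0.0
```

```bash
python3 - <<'E'
from h import *
s=capture("scene");t=capture("top")
t0=cv2.imread("pics/t0.png")
f=lambda i:cv2.resize(i[200:300,265:375],None,fx=3.6,fy=3.6,interpolation=3)
g=cv2.resize(s["img"][225:310,255:400,::-1],None,fx=5.46,fy=2.6*5.46/2.6,interpolation=3)
g=cv2.resize(s["img"][190:400,150:540,::-1],(792,426)[:2],interpolation=3)[:240]
cv2.imwrite("pics/f.png",np.vstack([np.hstack([f(t0),f(t["img"][:,:,::-1])]),g]));print(read_state()["position"])
E
```

```text
[ 0.51877223 -0.25791256  0.22923353]
```

View pics/f.png

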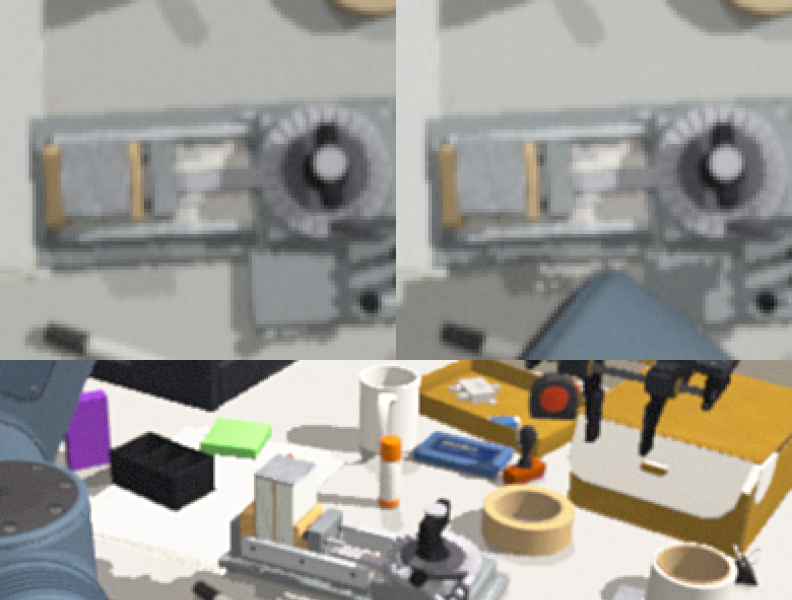

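The top view before (left) and now (right) match: same bar angle, same carriage position, pads against the cheek and ball on the left. The sorter is empty. One last check of the tray, then hand in.

```bash
python3 - <<'E'
from h import *
s=capture("scene")
save(s,"tray",(410,270,540,400),4)
E
```

```text
(no output)
```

View pics/tray.png

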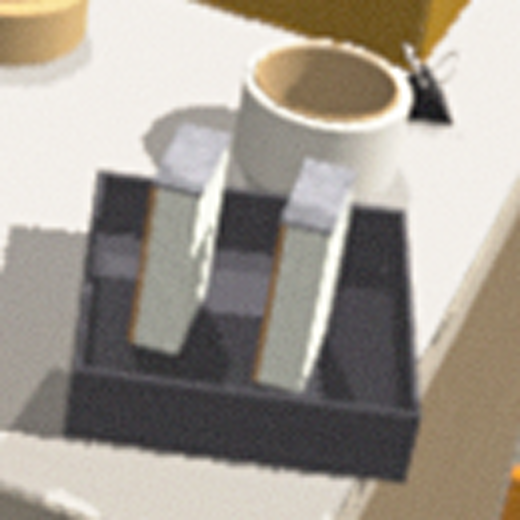

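Both set pads stand in the tray, at (180,240) and (305,275).

```bash
python3 -c "
from rig import *
print(hand_in())"
```

```text
the job is handed in; nothing more can be done
None
```

I handed the job in: both set pads are in the out tray, the two waiting pads are clamped in the press, the pawl is in and the knob is back at its starting click (board about 6 of 14 mm, judged by comparing camera images, not measured), and I didn't touch the glue stick, tape or marker.

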